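Pull the red snap cap off its vial with the cap puller

ROBOT

A 6-joint arm with a two-finger parallel gripper is mounted at the origin on the work surface. World frame = base frame: x ahead of the robot, y to its left, z up, the work surface at z = 0. Lengths are in mm, angles in rad, forces in N, time in s.
With the tool pointing down it reaches from about 300 to 775 mm from the base axis. Payload 14.6 kg.
Tool frame: the origin (TCP) lies on the centre line of the jaws, within the pads' length; the fingertips stand ahead of it and the grasp point (between the pads) lies 2 mm behind it (arm.tip_reach is the x of the fingertips in the tool frame, in mm); x points along the fingers, y is the direction in which the jaws open and shut, and the axes are right-handed (so a half turn about x gives the same grasp; the last joint's range is limited). The gripper opens to 94 mm and grips with 3 to 60 N. Pads are 16 mm wide; open, the fingers measure 119 mm over their backs; the gripper's body (75 mm by 177 mm) begins 78 mm behind the grasp point.
Start: joints at [1.052, 0.3, 1.521, -0, 1.321, -0.067], TCP at [240.118, 494.806, 222.446] pointing down, gripper open.
Joint ranges: [-3.03, 3.03], [-0.79, 2.21], [0.23, 2.52], [-1.04, 4.18], [0, 3.07], [-2.55, 2.55]. Speed limits (rad/s): [2.22, 2.22, 2.57, 3.14, 3.14, 3.14].

INTERFACE

Orientations are given as a unit quaternion [w, x, y, z].
In Python, from rig import arm gives the robot as it stands.
- The arm moves only by the shell command python3 -m pendant 'ROWS' [OPENING] [FORCE]. ROWS is a JSON object of lists of equal length, an entry for each row: "translation": the shift along the world's x, y, z in units of 300 mm (1.0 is 300 mm), a list of three; "rotation": the turn, a rotation vector about the world's x, y, z in units of 0.1 rad (1.0 is 0.1 rad), a list of three. In form: {"translation": [[dx, dy, dz], ...], "rotation": [[rx, ry, rz], ...]}. A call has 1 to 12 rows; each row shifts and turns the commanded pose from where the row before left it; what a row does not reach is not made up. A row lasts 1/8 s, in which the tool goes at most 62.5 mm and 10.7 degrees, less where a joint would pass 70% of its speed; a pose out of reach is approached as far as the arm can. A call with a number of a shift or a turn outside -1 to 1 is refused whole. A call with a gripper value outside its range is refused whole. OPENING is the gripper's target within -1 to 1 (shut at 1, half-way at 0, fully open at -1), set as the call begins (- or left out, the last holds). The fingers move at their own pace and stop on an object; FORCE is the grip in N (left out, the last holds). Time passes only in rows, so rows that do not move let the fingers close. It gives the time, the measured TCP pose, the force and the opening at its end, in the units of the state.
- arm.observe(): the state, without advancing time (a new reading comes with each control period).
- arm.capture(name): name is "scene" or "top" or "wrist"; returns a dict with "color" (384x512x3 uint8, blue, green, red), "z_map" (384x512 float32, mm along the optical axis (not along the pixel's ray), 0 where there is no reading), "intrinsics" (3x3 intrinsics, pixels), "xyz" and "attitude" of the camera in the world. Camera axes: x right, y down, z forward; pixel columns grow to the right and rows downward; lengths in mm; the calibration is good to about 2 mm. The wrist camera is an equidistant fisheye: a pixel r from the principal point sees the ray r / f radians off the axis. A picture is of the moment at which its call begins.
- arm.hand_in(): hands the job in, once; it reports no verdict.
The state is a dict: "t": time; "joints": joint angles; "qvel": joint speeds; "tau": joint torques, N m; "tcp_pos": TCP position; "orientation": TCP orientation; "wrist_force": force on the tool from outside, world axes, zero at the start; "wrist_torque": the same for the moment, N m; "grip_width": finger opening in mm.
Only numpy, scipy, OpenCV 4.12 (cv2) and the standard library are available. Lean on these libraries where they do the work, as an engineer would, in place of code of your own. Each camera call takes 0.05 s, during which the arm holds its last target. There are 200 camera calls.

TASK

Take the cap puller by its blue handle, slide its fork under the flange of the red cap until the fork is fully home against the cap's collar, and pull straight up until the cap pops off and sits flat on the fork; then carry it away on the fork and set the puller down, standing upright, with the cap, in the white wash tray. Work gently, because the necks are glass: feel for the deck and for the collar instead of pushing into them, keep the puller upright all the while, and pull steadily. Touch the red cap only with the puller, never with the fingers, and leave the black caps, the vials and the bottle as they stand.

Things in the scene. Friction and masses are not known exactly. Their poses are not given: they have to be found in the camera images.
- deck (a point): Point on the flat top (deck) of the grey vial block, at the foot of the middle one of its three necks. z up; y runs along the row of necks, which stand at y = -60, 0 and +60 mm; x points away from the robot's side. The deck is flat and free from x = -70 to +40 mm with the necks on x = 0: bring the fork in from the -x side, moving along +x, low over the deck.
- block: Grey vial block, fixed, deck 110 x 196 mm, about 50 mm over the bench (its height differs by up to 12 mm from run to run; turned up to 0.35 rad). Three glass vials are sunk in it to the neck, each with a cap. Origin 50 mm below the deck point, same axes.
- cap_red_flange (a point): Red snap cap, home on one of the three necks (which one varies): a round collar 20 mm across and 9 mm high stands on the deck, on it a flange 32 mm across, 4 mm thick, then a crown 24 mm across, 6 mm high. This point: on the axis, at the flange's underside, 9 mm above the deck. So round the collar, under the flange, a gap 9 mm high is free for the fork. z up.
- cap_red: The same red cap; origin on its axis at the foot of the collar. 15 g. Sprung beads in the neck hold it: straight up at 10 mm/s it needs about 8 to 15 N, more if jerked; it lets go after 3 mm and is clear of the neck after 9 mm.
- cap_black_a_flange (a point): A black cap of the same shape on another neck; leave alone. Same point as on the red cap.
- cap_black_b_flange (a point): The other black cap of the same shape on another neck; leave alone. Same point as on the red cap.
- puller_grip (a point): Where to grip the cap puller: on the axis of its flat blue handle, 66 mm above the fork's underside, 19 mm below the handle's top. The handle is 12 mm thick along y (close the fingers along y), 26 mm wide along x, and stands free from 29 to 85 mm over the fork's underside. The fork points to +x; z up. Pushed at the fork with over about 10 N it turns in the grip.
- puller: The cap puller: C-shaped steel hook clamped under a blue handle, 85 mm tall, about 130 g, standing on its fork on the bench. The clamp holds the hook fast, but its setting differs each time by up to 12 mm forward or back along x and is not measured: only feel or sight tells it. The C opens to +x; its upper arm's underside, 23 mm over the fork's underside, passes over the cap.
- puller_foot (a point): Point straight below the grip point, at the fork's underside. With the hook at mid-setting: fork 4 mm thick, 38 mm wide (41 at the tips), from x = -24 to its tips at x = +5; slot 23 mm wide, open and flared at +x, closed end (throat) at x = -10.3. When the throat touches the collar the tips are only about 4 mm past the cap's axis: a cap not fully home tips off the fork.
- tray: White wash tray, fixed, empty, 180 (x) x 150 (y) mm outside, 28 mm high, walls and floor 4 mm thick. Origin at the centre of its underside. A cap on the fork hangs 5 mm below it; on the tray's floor it is pushed up again, which does no harm.
- vial_a_mid (a point): Loose glass vial with black cap, 28 mm across, 56 mm tall; its middle. Leave standing.
- vial_b_mid (a point): Another such vial; its middle.
- vial_c_mid (a point): Another such vial; its middle.
- bottle_mid (a point): Loose amber bottle with a white cap, 60 mm across, 80 mm tall; its middle. Leave standing.

How it is judged (in metres and radians):
On the way, in this order (a step that is already met when the one before it is completed fails the run):
1. the puller pulls on the red cap, which is still on its neck (contact force between puller and cap_red above 4 N and horizontal distance between puller_grip and cap_red_flange below 0.018 m and z of cap_red_flange in the frame of deck below 0.0115 m), for 0.1 s.
2. the red cap is off its neck, 20 mm or more above its seat, and sits flat on the fork (z of cap_red_flange in the frame of deck above 0.029 m and horizontal distance between cap_red_flange and puller_grip below 0.018 m and z of cap_red_flange in the frame of puller_grip between -0.068 and -0.056 m and angle between the z axis of cap_red and the z axis of puller_grip, either way round below 0.07 rad), for 0.2 s.
At the end, for the whole second after the job is handed in: The red cap lies in the wash tray (its flange point inside the walls and less than 45 mm above the tray's underside), the puller stands on its fork in the tray, upright within 0.12 rad, let go of, and both are at rest (x of cap_red_flange in the frame of tray between -0.086 and 0.086 m and y of cap_red_flange in the frame of tray between -0.071 and 0.071 m and z of cap_red_flange in the frame of tray between 0 and 0.045 m and x of puller_foot in the frame of tray between -0.086 and 0.086 m and y of puller_foot in the frame of tray between -0.071 and 0.071 m and z of puller_foot in the frame of tray between 0 and 0.01 m and angle between puller_grip's own z axis and vertical below 0.12 rad and linear speed of each of puller, cap_red below 0.02 m/s); the robot touches nothing.
It fails at once if the puller pulls the red cap with more than 24 N, or pushes it sideways with more than 18 N (fork less than 3 mm over the deck, so below the flange) (contact force between puller and cap_red above 24 N or (contact force between puller and cap_red above 18 N and z of puller_foot in the frame of deck below 0.003 m and z of cap_red_flange in the frame of deck below 0.0115 m)).
It fails at once if the puller presses on the block or its necks with more than 40 N (contact force between puller and block above 40 N).
It fails at once if the puller is pushed askew at the cap: it leans more than 0.04 rad (2.3 degrees) while within 60 mm of the red cap still on its neck (angle between puller_grip's own z axis and vertical above 0.04 rad and horizontal distance between puller_grip and cap_red_flange below 0.06 m and z of cap_red_flange in the frame of deck below 0.0115 m).
It fails at once if the fingers touch the red cap (contact force between the fingers and cap_red above 0.5 N).
It fails at once if a black cap, a vial or the bottle is disturbed (cap moved 4 mm, others 20 mm) (distance of any of cap_black_a_flange, cap_black_b_flange from where it was at the start of the episode above 0.004 m or distance of any of vial_a_mid, vial_b_mid, vial_c_mid, bottle_mid from where it was at the start of the episode above 0.02 m).
It also fails if it takes over 64 s, if anything falls off the work surface, if the arm or the gripper's body presses on something with over 40 N, if the wrist force passes 120 N, or if a joint passes its speed limit or range.

## Working session

There is one attempt and no reset: what is moved stays moved. The work goes in short steps, Python scripts to look and compute and a shell command to move; the robot and the scene stay as the last step left them, time stands still between calls to the robot, and variables do not carry over. Pictures are saved under pics/ and viewed, about 8 in all and at most 12, crops included, and the job is handed in when it is done.

```bash
ls; mkdir -p pics; cat > h.py <<'E'
from rig import arm
import numpy as np, cv2
from scipy.spatial.transform import Rotation as R
def rot(a):
    a=np.array(a,float)
    return a if a.shape==(3,3) else R.from_quat([a[1],a[2],a[3],a[0]]).as_matrix()
def cloud(c):
    z=c["z_map"].astype(float);K=np.array(c["intrinsics"]);v,u=np.mgrid[:z.shape[0],:z.shape[1]]
    p=np.stack([(u-K[0,2])/K[0,0]*z,(v-K[1,2])/K[1,1]*z,z],-1)
    w=p@rot(c["attitude"]).T+np.array(c["xyz"]); w[z==0]=np.nan
    return w
E
python3 - <<'E'
from h import *
import pickle
for n in("scene","top"):
    c=arm.capture(n);pickle.dump(c,open(n+".pkl","wb"));cv2.imwrite(f"pics/{n}.png",cv2.resize(c["color"],None,fx=1.5,fy=1.5))
    print(n,c["xyz"],c["attitude"],c["intrinsics"])
print(arm.observe(),arm.tip_reach)
E
```

```text
pics
scene [1035.15218227 -420.7273318   657.7118249 ] [-0.35790455  0.83812243  0.37470458 -0.17044533] [[378.35418803   0.         251.38593917]
 [  0.         378.35418803 196.21376172]
 [  0.           0.           1.        ]]
top [460.99883742 -20.64529669 875.75602257] [ 0.06458407 -0.70335834  0.70688407 -0.03782649] [[398.34436008   0.         255.93438071]
 [  0.         398.34436008 189.22408757]
 [  0.           0.           1.        ]]
{'t': 0.1, 'joints': array([ 1.05243632e+00,  3.00426281e-01,  1.52149389e+00, -4.77777009e-05,
        1.32068877e+00, -6.66045672e-02]), 'qvel': array([-0.00022734, -0.00193589, -0.00106485,  0.00115894,  0.00031843,
       -0.00112624]), 'tau': array([ 3.55137690e-04, -5.32654738e+01, -3.53284836e+01,  7.08750682e-02,
        2.35010160e-02, -8.40348821e-05]), 'tcp_pos': array([240.01309841, 494.63808781, 221.94778527]), 'orientation': array([ 0.68905771,  0.15801208,  0.68923357, -0.15870963]), 'wrist_force': array([-0.43245468, -0.31934931, -0.13897852]), 'wrist_torque': array([ 0.01223321, -0.01265144, -0.02398276]), 'grip_width': 94.369369218913} 17.0
```

View pics/top.png

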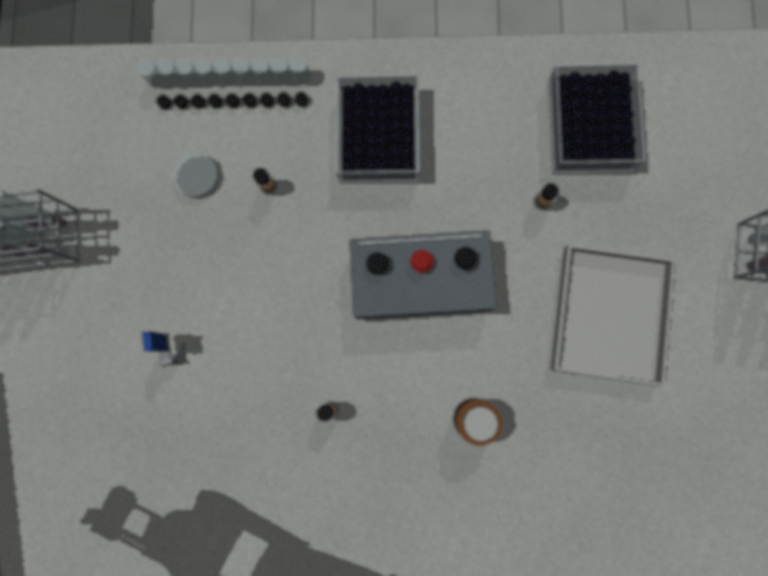

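View pics/scene.png

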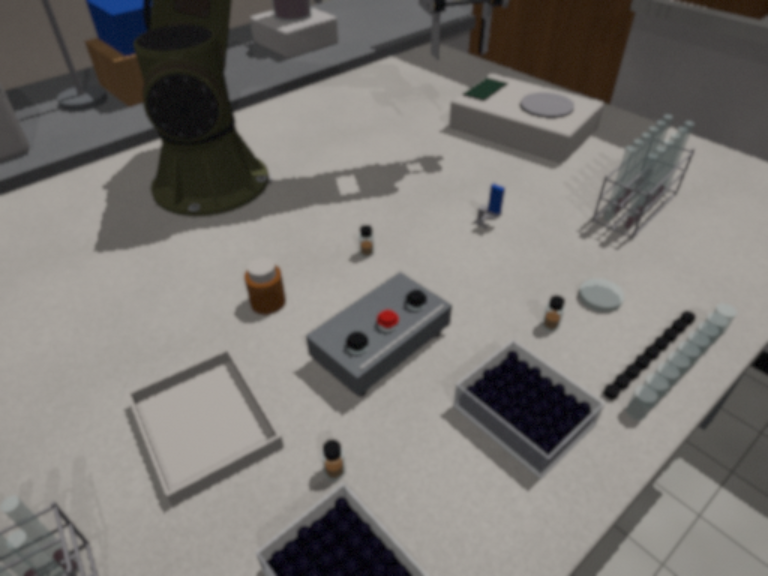

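The top view (1.5x) shows the red cap at (422,261) on the middle neck, with black caps at (377,264) and (466,258). The puller's blue handle is at (155,342), the tray is around (612,315), the bottle is at (479,420), and the vials are at (263,178), (549,194) and (326,411).

```bash
python3 - <<'E'
from h import *
import pickle
np.set_printoptions(precision=1,suppress=True)
for n in("scene","top"):
    c=pickle.load(open(n+".pkl","rb"));w=cloud(c);im=c["color"].astype(int);b,g,r=im[...,0],im[...,1],im[...,2]
    red=(r>120)&(g<60)&(b<60)&(w[...,2]>30); blue=(b>90)&(r<60)&(g<90)&(w[...,2]>20)&(w[...,0]<600)&(w[...,2]<120)
    for nm,m in(("red",red),("blue",blue)):
        p=w[m];p=p[~np.isnan(p).any(1)]
        print(n,nm,len(p),np.median(p,0),p.min(0),p.max(0))
    if n=="top":
        def P(u,v,k=2):
            q=w[v-k:v+k+1,u-k:u+k+1].reshape(-1,3);return np.nanmedian(q,0)
        for nm,(u,v) in dict(deck1=(250,195),deck2=(310,190),deck3=(280,195),tray=(408,210),bottle=(320,281),va=(175,117),vb=(366,128),vc=(217,274),bench=(200,250),ba=(251,175),bb=(311,172)).items():print(nm,P(u,v))
        # block edges: deck-height region
        zd=P(280,195)[2]
        m=(abs(w[...,2]-zd)<5)&(w[...,0]>300)&(w[...,0]<650)&(abs(w[...,1])<200)
        m=cv2.morphologyEx(m.astype(np.uint8),cv2.MORPH_OPEN,np.ones((9,9)))>0
        print("block rect",cv2.minAreaRect(w[m][:,:2].astype(np.float32)))
        m=(w[...,2]>20)&(w[...,2]<36)&(w[...,0]>280)&(w[...,0]<560)&(w[...,1]<-170)&(w[...,1]>-400)
        print("tray rect",cv2.minAreaRect(w[m][:,:2].astype(np.float32)))
        s=w[205:250,85:145];
        m=s[...,2]>8;pp=s[m]
        print("puller pts");print(pp[::max(1,len(pp)//60)])
E
```

```text
scene red 72 [612.8 -41.   81.3] [598.1 -52.7  74.7] [624.3 -27.8  83.4]
scene blue 13 [507.4 322.3  85.1] [496.3 319.6  82.6] [518.4 325.6  87.3]
  return _methods._mean(a, axis=axis, dtype=dtype,
  ret = um.true_divide(
Traceback (most recent call last):
ValueError: zero-size array to reduction operation minimum which has no identity
```

```bash
python3 - 2>/dev/null <<'E'
from h import *
import pickle
np.set_printoptions(precision=1,suppress=True)
c=pickle.load(open("top.pkl","rb"));w=cloud(c);im=c["color"].astype(int);b,g,r=im[...,0],im[...,1],im[...,2]
red=(r>2*g+20)&(r>2*b+20)&(w[...,2]>50); blue=(b>1.6*r+15)&(b>1.4*g)&(w[...,2]>20)
for nm,m in(("red",red),("blue",blue)):
    p=w[m];p=p[~np.isnan(p).any(1)]
    print(nm,len(p),np.nanmedian(p,0));
    if len(p): print(p.min(0),p.max(0))
def P(u,v,k=2):
    q=w[v-k:v+k+1,u-k:u+k+1].reshape(-1,3);return np.nanmedian(q,0)
for nm,(u,v) in dict(deck1=(250,195),deck2=(310,190),deck3=(280,195),tray=(408,210),bottle=(320,281),va=(175,117),vb=(366,128),vc=(217,274),bench=(200,250),ba=(251,175),rr=(281,173),bb=(311,172),pul=(103,227)).items():print(nm,P(u,v))
zd=P(280,195)[2]
m=(abs(w[...,2]-zd)<5)&(w[...,0]>300)&(w[...,0]<700)&(abs(w[...,1])<250)
m=cv2.morphologyEx(m.astype(np.uint8),cv2.MORPH_OPEN,np.ones((9,9)))>0
print("block rect",cv2.minAreaRect(w[m][:,:2].astype(np.float32)))
m=np.zeros(b.shape,bool);m[155:265,362:455]=1;m&=(w[...,2]>18)&(w[...,2]<40)
print("tray rect",m.sum(),cv2.minAreaRect(w[m][:,:2].astype(np.float32)))
s=w[205:250,85:145];pp=s[s[...,2]>8];pp=pp[np.argsort(-pp[:,2])]
print("puller pts",len(pp));print(pp[::max(1,len(pp)//50)])
E
```

```text
red 150 [609.1 -41.3  81.4]
[596.  -53.9  72.8] [623.6 -27.3  84.7]
blue 129 [502.2 323.8  77.6]
[492.2 320.   37.2] [512.5 331.7  89.2]
deck1 [567.9  22.3  62.7]
deck2 [ 577.2 -101.    62.9]
deck3 [567.5 -39.4  62.8]
tray [ 540.3 -316.9    5.4]
bottle [ 396.2 -114.5   81.4]
va [739.3 184.3  57. ]
vb [ 708.5 -221.4   57.9]
vc [407.9  89.5  57.4]
bench [455.7 134.9   0.8]
ba [606.   19.3  82.1]
rr [609.7 -41.5  81.6]
bb [ 611.3 -101.8   81.7]
pul [503.1 323.2  70.4]
block rect ((594.6259155273438, -40.453575134277344), (110.03397369384766, 196.04531860351562), 3.0642483234405518)
tray rect 977 ((540.0294799804688, -311.53466796875), (151.96395874023438, 180.66314697265625), 81.03099060058594)
puller pts 324
[[508.1 327.7  89.2]
 [496.2 325.9  87.2]
 [490.2 325.6  86.9]
 [490.3 331.9  86.7]
 [514.3 333.4  86.4]
 [496.3 332.5  86. ]
 [492.2 322.1  85.9]
 [492.3 332.4  85.6]
 [490.3 322.3  85.4]
 [508.3 323.4  85.1]
 [496.3 329.   84.7]
 [496.3 325.1  84.4]
 [500.3 323.5  83.8]
 [494.3 321.4  83.1]
 [504.4 322.4  82.1]
 [502.5 323.2  80. ]
 [494.6 321.9  77.2]
 [510.9 323.9  74.7]
 [490.7 321.6  72.6]
 [492.8 322.4  71. ]
 [503.1 324.   68.5]
 [497.1 322.4  66.6]
 [493.  320.6  65.3]
 [515.8 327.   63.1]
 [503.5 323.3  60.4]
 [507.7 324.1  59. ]
 [507.9 323.6  55.2]
 [497.6 323.6  53.8]
 [495.6 321.8  52.7]
 [510.4 324.6  47.9]
 [498.  322.8  45.5]
 [506.5 323.8  44.1]
 [498.1 322.1  41.9]
 [489.8 325.2  38.6]
 [506.8 324.5  37.2]
 [502.7 323.2  34.6]
 [490.  323.3  32.6]
 [509.2 324.5  32.2]
 [498.6 322.   31.6]
 [511.4 322.8  31.2]
 [488.  326.2  30.6]
 [481.6 323.8  30.3]
 [509.3 323.1  30.1]
 [502.9 322.9  29.9]
 [481.6 330.7  29.4]
 [513.7 325.9  29.2]
 [475.2 315.5  28.6]
 [483.8 320.4  28.3]
 [481.6 318.3  28. ]
 [516.  324.7  27.3]
 [500.9 322.1  26.3]
 [509.6 323.1  24.9]
 [477.5 316.1  22. ]
 [477.6 316.7  14.8]]
```

```bash
python3 -m pendant '{"translation":[[0.1,-0.07,0],[0.15,-0.1,0],[0.15,-0.1,0],[0.15,-0.1,0],[0.15,-0.1,0],[0.12,-0.08,0],[0.05,-0.02,0],[0,0,0]],"rotation":[[0,0,0.6],[0,0,0.9],[0,0,0.9],[0,0,0.9],[0,0,0.9],[0,0,0.8],[0,0,0.5],[0,0,0]]}' -1
python3 - <<'E'
from h import *
import pickle
c=arm.capture("wrist");pickle.dump(c,open("w1.pkl","wb"));cv2.imwrite("pics/w1.png",cv2.resize(c["color"],None,fx=1.5,fy=1.5))
print(c["xyz"],c["attitude"],c["intrinsics"])
w=cloud(pickle.load(open("top.pkl","rb")))
s=w[205:250,85:145].reshape(-1,3)
p=s[(s[:,2]>35)&(s[:,2]<80)&(s[:,1]<328)&(s[:,0]>488)&(s[:,0]<516)]
for lo,hi in((35,80),(55,80)):
    q=p[p[:,2]>lo];print(len(q),np.polyfit(q[:,0],q[:,1],1),np.polyval(np.polyfit(q[:,0],q[:,1],1),503),q.min(0),q.max(0))
E
```

```text
t: 1.1
tcp_pos: [501.6, 323.2, 221.8]
orientation: [0.706, -0.034, 0.707, 0.034]
wrist_force: [-0.9, 0.1, 0.8]
grip_width: 93.8
[429.26848569 315.52642116 383.65221414] [0.08499117 0.66718377 0.73425037 0.09229687] [[297.31863964   0.         256.08123385]
 [  0.         297.31863964 189.72380553]
 [  0.           0.           1.        ]]
114 [9.83988773e-02 2.74100347e+02] 323.5949819448012 [489.04250113 320.63450374  35.58508183] [515.78040442 327.83993281  79.82543886]
62 [1.31489546e-01 2.57311418e+02] 323.45065963285685 [489.04250113 320.63450374  55.17994702] [515.78040442 327.80440917  79.82543886]
```

View pics/w1.png

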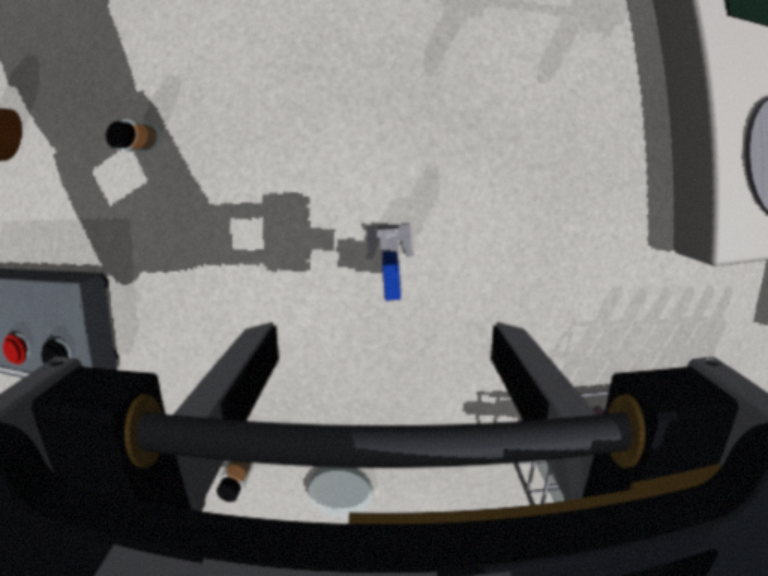

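```bash
python3 - <<'E'
from h import *
import pickle
c=pickle.load(open("w1.pkl","rb"));cv2.imwrite("pics/w1c.png",cv2.resize(c["color"][140:210,225:295],None,fx=8,fy=8,interpolation=cv2.INTER_CUBIC))
K=np.array(c["intrinsics"]);A=rot(c["attitude"]);o=np.array(c["xyz"])
z=c["z_map"].astype(float)
v,u=np.mgrid[140:210,225:295]
d=np.stack([u-K[0,2],v-K[1,2]],-1)/K[0,0];r=np.linalg.norm(d,axis=-1)
ray=np.concatenate([d/r[...,None]*np.sin(r)[...,None],np.cos(r)[...,None]],-1)
p=ray/ray[...,2:]*z[140:210,225:295,None]
w=p@A.T+o
np.set_printoptions(precision=0,suppress=True,linewidth=250)
print("z");print(w[6:64:3,12:54:2,2]);
im=c["color"][140:210,225:295].astype(int);m=(im[...,0]>1.6*im[...,2]+15)&(w[...,2]>75)
np.set_printoptions(precision=1,suppress=True)
print("blue top",m.sum(),np.median(w[m],0),cv2.minAreaRect(w[m][:,:2].astype(np.float32)))
m=(w[...,2]>1.7)&(w[...,2]<7)&(w[...,0]<503)&(abs(w[...,1]-323)<30)
print("fork",m.sum(),w[m].min(0),w[m].max(0))
m=(w[...,2]>14)&(w[...,2]<34)
print("mid",m.sum(),cv2.minAreaRect(w[m][:,:2].astype(np.float32)),w[m].min(0),w[m].max(0))
E
```

```text
z
[[-0.  0.  2.  0. -1. -1.  0.  0. -0. -0. -1.  1. -1.  0.  0.  0. -1. -1. -1. -2.  0.]
 [ 1. -0.  1. -1.  1. -0. -2. -2.  0.  0. -0. -2.  1.  3.  2.  3. -1. -1.  0. -0.  0.]
 [-1. -1. -1.  0.  3.  4.  3.  3. 26. 27. 27. 30. 30. 28. 29.  2.  3.  4. -2.  0.  0.]
 [ 0. -1. -1. -1.  4.  4.  3.  4. 29. 29. 27. 28. 28. 29. 29.  4.  3.  4. -1. -0. -1.]
 [-1. -2. -1. -0.  4.  4.  3.  3.  4. 29. 29. 29. 28. 27. 29.  4.  3.  6.  3. -3.  1.]
 [-0. -1.  1. -1.  4.  5.  4. -1. -0. 30. 26. 29. 28. 28. 29. -1.  3.  4.  4.  1. -1.]
 [-0. -1.  0. -1.  3.  3.  4. -1. -1. 29. 29. 28. 28. 29. 30. -1.  3.  3.  4.  0. -0.]
 [ 1. -1.  0. -1. -1.  4.  3. -1.  0. 28. 32. 31. 32. 35. 28. -1. -1.  4.  4.  2.  0.]
 [-0. -0.  0. -1.  4.  5.  4.  1.  0. 46. 51. 51. 52. 52. 51. -2.  0.  0.  3. -1.  1.]
 [-0. -1. -1. -1. -0. -0. -1. -1. -0. 65. 68. 71. 71. 71. 70.  1. -2. -0. -2. -2. -0.]
 [ 1.  1. -1. -0. -0.  0. -1.  0. -0. 81. 83. 83. 83. 84. 83.  1. -2.  1. -1.  0. -1.]
 [-0. -1.  1.  0. -0. -2.  0. -1. -1. 84. 84. 84. 84. 84. 84. -0.  0.  0. -1. -0. -0.]
 [-1. -1. -0. -0. -2.  0.  0.  0.  1. 82. 86. 84. 84. 
[... 277 characters left out ...]
 1. -1. -0. -2.]
 [-1. -1.  1. -0. -1. -1. -0. -1. -0. -1. 83. 86. 84. 84. 86. 84. -1.  1. -1.  0.  0.]
 [ 0.  1.  0. -0.  0. -0.  1. -2. -0. -1. 86. 84. 86. 85. 85. 85.  0. -1.  1.  0. -1.]
 [-1.  1.  0. -1.  0. -1. -1. -1. -1. -1. -0. -1. -1. -1. -1.  0.  0. -1. -0. -2. -1.]
 [-2.  0. -1.  1. -1. -0.  0. -1.  1. -0. -1.  0. -1.  1. -0. -1. -0. -0.  0.  1. -1.]]
blue top 265 [502.2 326.8  84.4] ((472.6221008300781, 321.7047119140625), (87.55108642578125, 10.797990798950195), 9.663488388061523)
fork 265 [471.6 303.9   1.8] [502.9 347.4   5.8]
mid 226 ((487.01165771484375, 324.05389404296875), (29.130550384521484, 16.985553741455078), 5.627831935882568) [471.7 314.3  14.8] [500.7 333.9  33.7]
```

View pics/w1c.png

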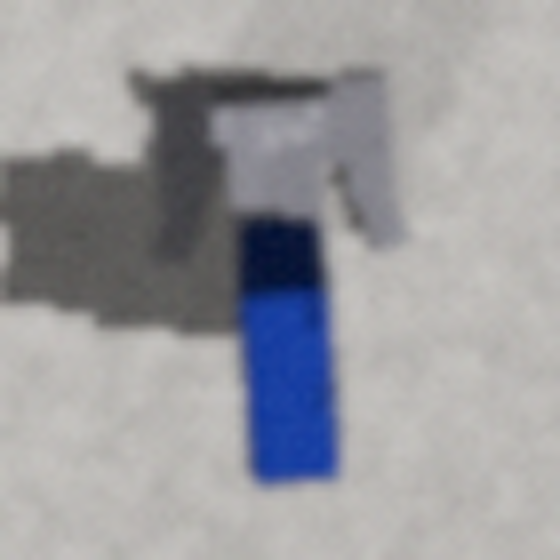

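```bash
cat >> h.py <<'E'
def wcloud(c):
    K=np.array(c["intrinsics"]);z=c["z_map"].astype(float)
    v,u=np.mgrid[:z.shape[0],:z.shape[1]]
    d=np.stack([u-K[0,2],v-K[1,2]],-1)/K[0,0];r=np.linalg.norm(d,axis=-1)+1e-9
    ray=np.concatenate([d/r[...,None]*np.sin(r)[...,None],np.cos(r)[...,None]],-1)
    w=ray/ray[...,2:]*z[...,None]@rot(c["attitude"]).T+np.array(c["xyz"]);w[z==0]=np.nan
    return w
E
python3 - <<'E'
from h import *
import pickle
np.set_printoptions(precision=2,suppress=True)
c=pickle.load(open("w1.pkl","rb"));w=wcloud(c)
def box(zl,zh,x0,x1,ym,yM):
    m=(w[...,2]>zl)&(w[...,2]<zh)&(w[...,0]>x0)&(w[...,0]<x1)&(w[...,1]>ym)&(w[...,1]<yM);m[:140]=0;m[210:]=0
    p=w[m];r=cv2.minAreaRect(p[:,:2].astype(np.float32))
    e=np.linalg.svd(p[:,:2]-p[:,:2].mean(0))[2][0] if 0 else np.linalg.eigh(np.cov(p[:,:2].T))[1][:,1]
    print(m.sum(),r,np.arctan(e[1]/e[0]),p[:,:2].min(0),p[:,:2].max(0));return p
p=box(81,88,480,530,305,345)
box(24,33,460,500,300,350)
f=box(2,6,460,510,295,350)
print("block deck caps:")
im=c["color"].astype(int);red=(im[...,2]>2*im[...,1]+30)&(w[...,2]>60);print(np.nanmedian(w[red],0),np.nanmin(w[red],0),np.nanmax(w[red],0))
print(rot(arm.observe()["orientation"]))
E
```

```text
280 ((503.2663269042969, 327.4009094238281), (25.76799201965332, 11.985650062561035), 9.46944522857666) 0.18214818980018252 [490.1  319.91] [516.25 334.67]
210 ((486.3375244140625, 323.97430419921875), (27.702112197875977, 16.984375), 5.571132659912109) 0.27483371658465805 [471.73 314.29] [499.3  333.77]
261 ((487.0682678222656, 324.6568908691406), (28.35930633544922, 41.69119644165039), 9.60233211517334) -1.454159172107895 [471.58 303.86] [503.93 347.4 ]
block deck caps:
[608.29 -36.82  79.63] [594.26 -53.27  70.87] [626.   -25.34  83.26]
[[-0.  -0.1  1. ]
 [-0.   1.   0.1]
 [-1.  -0.  -0. ]]
```

```bash
python3 -m pendant '{"translation":[[0.006,0.014,-0.05],[0,0,-0.1],[0,0,-0.1],[0,0,-0.1],[0,0,-0.1],[0,0,-0.05],[0,0,-0.026],[0,0,0],[0,0,0]],"rotation":[[0,0,0.7],[0,0,0],[0,0,0],[0,0,0],[0,0,0],[0,0,0],[0,0,0],[0,0,0],[0,0,0]]}' -1
python3 -m pendant '{"translation":[[0,0,0],[0,0,0],[0,0,0],[0,0,0],[0,0,0],[0,0,0],[0,0,0],[0,0,0]],"rotation":[[0,0,0],[0,0,0],[0,0,0],[0,0,0],[0,0,0],[0,0,0],[0,0,0],[0,0,0]]}' 1 60
```

```text
t: 2.28
tcp_pos: [503.3, 328.3, 65.6]
orientation: [0.705, -0.059, 0.704, 0.06]
wrist_force: [0.1, 0.5, -0.4]
grip_width: 94.3
t: 3.28
tcp_pos: [502.9, 328.0, 64.6]
orientation: [0.705, -0.059, 0.705, 0.059]
wrist_force: [0.2, 0.4, -0.3]
grip_width: 17.6
```

```bash
python3 -m pendant '{"translation":[[0,0,0],[0,0,0],[0,0,0],[0,0,0]],"rotation":[[0,0,0],[0,0,0],[0,0,0],[0,0,0]]}'
python3 -c "
from rig import arm
import time
o=arm.observe();print(o['tcp_pos'],o['orientation'],o['wrist_force'],o['wrist_torque'])"
```

```text
t: 3.78
tcp_pos: [502.9, 328.0, 64.7]
orientation: [0.705, -0.059, 0.705, 0.059]
wrist_force: [0.4, 0.6, 0.6]
grip_width: 11.3
[502.90713985 328.03277718  64.66855913] [ 0.70461644 -0.05939585  0.7045975   0.05941518] [0.42192414 0.63783158 0.56080769] [0.10007105 0.03932555 0.01962252]
```

```bash
python3 -m pendant '{"translation":[[0,0,0.03],[0,0,0.08],[0,0,0.09],[0,0,0.08],[0,0,0.04],[0,0,0.013],[0,0,0]],"rotation":[[0,0,0],[0,0,0],[0,0,0],[0,0,0],[0,0,0],[0,0,0],[0,0,0]]}'
python3 -m pendant '{"translation":[[0.01,-0.05,0],[0.02,-0.11,0],[0.02,-0.14,0],[0.02,-0.14,0],[0.02,-0.14,0],[0.02,-0.14,0],[0.02,-0.14,0],[0.02,-0.14,0],[0.02,-0.12,0],[0.01,-0.08,0],[0.009,-0.039,0],[0,0,0]],"rotation":[[0,0,-0.1],[0,0,-0.1],[0,0,-0.1],[0,0,-0.1],[0,0,-0.1],[0,0,-0.1],[0,0,-0.1],[0,0,-0.1],[0,0,-0.1],[0,0,-0.2],[0,0,-0.1],[0,0,0]]}'
cat > look.py <<'E'
from h import *
import pickle,sys
np.set_printoptions(precision=3,suppress=True)
n=sys.argv[1]
c=arm.capture("wrist");pickle.dump(c,open(n+".pkl","wb"));cv2.imwrite(f"pics/{n}.png",cv2.resize(c["color"],None,fx=1.5,fy=1.5))
w=wcloud(c);im=c["color"].astype(int);o=arm.observe();A=rot(o["orientation"])
print(o["tcp_pos"],"yaw",np.arctan2(-A[0,1],A[1,1]),"lean",A[:,0],o["wrist_force"],o["wrist_torque"])
red=(im[...,2]>2*im[...,1]+30)&(w[...,2]>60)&(w[...,2]<95)
top=red&(w[...,2]>77.5)
for m in(red,top):
    p=w[m];print(m.sum(),np.median(p,0),cv2.minEnclosingCircle(p[:,:2].astype(np.float32)))
E
python3 look.py w2
```

```text
t: 4.65
tcp_pos: [502.7, 327.9, 164.0]
orientation: [0.704, -0.06, 0.705, 0.059]
wrist_force: [0.5, 0.9, -1.6]
grip_width: 11.6
t: 6.15
tcp_pos: [559.5, -44.2, 164.2]
orientation: [0.707, -0.017, 0.707, 0.017]
wrist_force: [-0.7, 0.3, -1.2]
grip_width: 11.4
[559.416 -43.499 164.277] yaw 0.048222260492594794 lean [-0.  0. -1.] [ 0.573 -0.092 -2.126] [ 0.027 -0.027 -0.003]
0 [nan nan nan] ((0.0, 0.0), 0.0)
0 [nan nan nan] ((0.0, 0.0), 0.0)
  return _methods._mean(a, axis=axis, dtype=dtype,
  ret = um.true_divide(
```

View pics/w2.png

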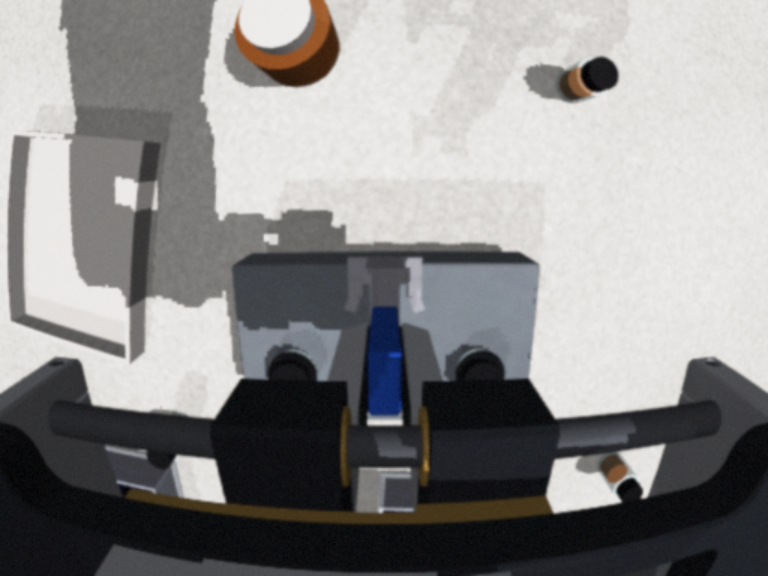

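```bash
python3 - <<'E'
from h import *
import pickle
np.set_printoptions(precision=2,suppress=True)
def circ(p,r):
    from scipy.optimize import least_squares
    return least_squares(lambda q:np.hypot(p[:,0]-q[0],p[:,1]-q[1])-r,p.mean(0)).x
for n in("top","w1","w2"):
    c=pickle.load(open(n+".pkl","rb"));w=cloud(c) if n=="top" else wcloud(c);im=c["color"].astype(int)
    dk=(w[...,2]>58)&(w[...,2]<66.5)&(abs(w[...,0]-590)<80)&(abs(w[...,1]+40)<125)
    dk=cv2.morphologyEx(dk.astype(np.uint8),cv2.MORPH_OPEN,np.ones((3,3)))>0
    p=w[dk]
    if n=="w2": p=p[(p[:,0]<600)]
    print(n,"deck z",np.median(p[:,2]),cv2.minAreaRect(p[:,:2].astype(np.float32)))
    # lateral edges in yaw .048 frame
    a=.048
    t=p[:,:2]@np.array([-np.sin(a),np.cos(a)]);s=p[:,:2]@np.array([np.cos(a),np.sin(a)])
    print("  lat edges",np.percentile(t,[.3,99.7]),"x edge",np.percentile(s,[.3,99.7]))
    hi=(w[...,2]>77.5)&(w[...,2]<86)&(im.max(-1)<255)
    for nm,(x,y) in dict(a=(606,19.3),r=(609,-41.4),b=(612,-101.8)).items():
        m=hi&(np.hypot(w[...,0]-x,w[...,1]-y)<20)
        if n=="w2" and nm=="r":continue
        q=w[m]
        if len(q)>20: print("  ",nm,len(q),np.median(q,0),cv2.minEnclosingCircle(q[:,:2].astype(np.float32)))
E
```

```text
top deck z 63.06823893776743 ((594.6295776367188, -40.386138916015625), (110.15900421142578, 196.1873016357422), 3.004953622817993)
  lat edges [-166.21   28.1 ] x edge [537.11 646.6 ]
   a 119 [606.14  19.39  81.71] ((606.8735961914062, 20.2734317779541), 15.589254379272461)
   r 124 [608.88 -39.45  81.89] ((609.2112426757812, -40.28216552734375), 15.428376197814941)
   b 127 [611.84 -99.56  81.71] ((612.8858642578125, -99.67524719238281), 15.843585968017578)
w1 deck z 61.94128585442331 ((594.1297607421875, -18.39960479736328), (110.1335678100586, 150.67771911621094), 3.217168092727661)
  lat edges [-115.56   27.34] x edge [537.75 645.92]
   a 92 [602.38  17.06  80.8 ] ((605.4525756835938, 18.02695083618164), 12.015454292297363)
   r 136 [609.65 -40.02  80.72] ((610.6761474609375, -41.5842399597168), 13.058775901794434)
w2 deck z 61.49176068268625 ((570.668212890625, -44.037498474121094), (63.21985626220703, 196.35289001464844), 1.6112817525863647)
  lat edges [-168.     25.18] x edge [538.17 600.19]
   a 257 [602.55  17.16  80.34] ((606.80419921875, 17.818458557128906), 12.405799865722656)
   b 235 [ 608.26 -101.52   80.51] ((612.6435546875, -101.67768096923828), 11.697532653808594)
```

```bash
python3 - <<'E'
from h import *
import pickle
np.set_printoptions(precision=2,suppress=True)
c=pickle.load(open("w2.pkl","rb"));w=wcloud(c);im=c["color"].astype(int)
a=.0485;L=np.array([-np.sin(a),np.cos(a)])
m=(im[...,0]>1.6*im[...,2]+15)&(w[...,0]>520)&(w[...,0]<600)
p=w[m];print(len(p),p.min(0),p.max(0))
for lo,hi in((130,150),(150,170),(170,181),(181,190)):
    q=p[(p[:,2]>lo)&(p[:,2]<hi)]
    if len(q): t=q[:,:2]@L;print(lo,len(q),np.percentile(t,[1,99]),np.percentile(t,[1,99]).mean(),q[:,0].min(),q[:,0].max())
# fork prongs z ~99..105
m=(w[...,2]>97)&(w[...,2]<108)&(abs(w[...,1]+43)<35)&(w[...,0]<600)
q=w[m];t=q[:,:2]@L;s=q[:,:2]@np.array([L[1],-L[0]]);print("fork",len(q),np.percentile(t,[1,99]),np.percentile(s,[1,99]),np.median(q[:,2]))
o=arm.observe()["tcp_pos"][:2];print("tcp lat",o@L,"s",o@np.array([L[1],-L[0]]),"cap lat",np.array([609.7,-41.9])@L,"s",np.array([609.7,-41.9])@np.array([L[1],-L[0]]))
E
```

```text
1543 [546.47 -52.06 131.27] [572.73 -39.01 201.8 ]
130 145 [-77.68 -67.02] -72.34893782852674 546.6911332372875 549.0352313766542
150 235 [-78.59 -66.48] -72.53900032907941 546.5820925201709 551.5744871045199
170 176 [-78.48 -65.78] -72.13203771471449 546.6729678784048 551.5283211253587
181 970 [-78.01 -66.6 ] -72.30275727792154 546.4690178781393 572.728434506615
fork 814 [-91.34 -52.77] [526.62 554.61] 103.11734762425978
tcp lat -70.56854741261893 s 556.6496344875991 cap lat -71.40958853646369 s 606.951703733545
```

```bash
python3 -m pendant '{"translation":[[0.025,0.0026,-0.02],[0.025,0.0025,-0.03],[0,0,-0.03],[0,0,-0.02],[0,0,-0.01],[0,0,0],[0,0,0],[0,0,0]],"rotation":[[0,0,0],[0,0,0],[0,0,0],[0,0,0],[0,0,0],[0,0,0],[0,0,0],[0,0,0]]}'
cat > ob.py <<'E'
from h import *
np.set_printoptions(precision=2,suppress=True)
import subprocess
o=arm.observe();A=rot(o["orientation"]);a=.0485;p=o["tcp_pos"]
print("t",round(o["t"],2),p,"foot z",round(p[2]-64.7,2),"s",p[0]*np.cos(a)+p[1]*np.sin(a),"lat",-p[0]*np.sin(a)+p[1]*np.cos(a),"F",o["wrist_force"],"T",o["wrist_torque"],"toolx",A[:2,0]*1000)
E
python3 ob.py
python3 -m pendant '{"translation":[[0,0,-0.0017],[0,0,-0.0017],[0,0,0]],"rotation":[[0,0,0],[0,0,0],[0,0,0]]}';python3 ob.py
```

```text
t: 7.2
tcp_pos: [574.7, -42.2, 131.8]
orientation: [0.707, -0.017, 0.707, 0.017]
wrist_force: [-1.5, 0.5, -1.0]
grip_width: 11.6
t 7.2 [574.72 -42.2  131.82] foot z 67.12 s 571.9939778465885 lat -70.01328682873074 F [-1.5   0.47 -1.02] T [ 0.02 -0.03  0.03] toolx [ 0.47 -0.07]
t: 7.58
tcp_pos: [574.6, -42.2, 130.5]
orientation: [0.707, -0.017, 0.707, 0.017]
wrist_force: [-0.8, -0.6, -1.6]
grip_width: 12.0
t 7.58 [574.6  -42.17 130.48] foot z 65.78 s 571.8778001225872 lat -69.98028961160205 F [-0.76 -0.63 -1.64] T [ 0.01 -0.03 -0.01] toolx [-0.08  0.01]
```

```bash
python3 -m pendant '{"translation":[[0,0,-0.0017],[0,0,-0.0017],[0,0,-0.0017],[0,0,0]],"rotation":[[0,0,0],[0,0,0],[0,0,0],[0,0,0]]}' >/dev/null;python3 ob.py
for i in 1 2 ; do python3 -m pendant '{"translation":[[0,0,-0.0017],[0,0,0]],"rotation":[[0,0,0],[0,0,0]]}'>/dev/null;python3 ob.py; done
```

```text
t 8.07 [574.6  -42.16 128.92] foot z 64.22 s 571.8773139242594 lat -69.96939026279988 F [-0.34  0.12 -2.32] T [0.06 0.05 0.04] toolx [-0.11  0.01]
t 8.32 [574.61 -42.16 128.45] foot z 63.75 s 571.8890288332124 lat -69.96588937568231 F [-0.5   0.23 -0.43] T [ 0.08 -0.02  0.03] toolx [-0.02 -0.01]
t 8.57 [574.6  -42.15 127.93] foot z 63.23 s 571.8847958989497 lat -69.96156081990009 F [-0.22  0.56 -1.49] T [0.06 0.02 0.03] toolx [-0.05 -0.03]
```

```bash

python3 -m pendant '{"translation":[[0,0,-0.001],[0,0,0]],"rotation":[[0,0,0],[0,0,0]]}'>/dev/null;python3 ob.py
python3 -m pendant '{"translation":[[0,0,-0.001],[0,0,0]],"rotation":[[0,0,0],[0,0,0]]}'>/dev/null;python3 ob.py
python3 -m pendant '{"translation":[[0,0,-0.001],[0,0,0]],"rotation":[[0,0,0],[0,0,0]]}'>/dev/null;python3 ob.py
```

```text
t 8.82 [574.62 -42.15 127.66] foot z 62.96 s 571.9040004103091 lat -69.96312213773727 F [-0.67  0.   -2.18] T [ 0.06 -0.02 -0.  ] toolx [-0.    0.04]
t 9.07 [574.61 -42.17 127.35] foot z 62.65 s 571.8853215655633 lat -69.97428546685839 F [ 0.17 -0.57 -0.95] T [-0.   -0.04  0.01] toolx [-0.03 -0.  ]
t 9.32 [574.62 -42.15 127.06] foot z 62.36 s 571.9053985787167 lat -69.96128217641638 F [-0.12  0.44 -0.98] T [ 0.04 -0.01  0.02] toolx [0.   0.03]
```

```bash

python3 -m pendant '{"translation":[[0,0,-0.001],[0,0,0]],"rotation":[[0,0,0],[0,0,0]]}'>/dev/null;python3 ob.py
python3 -m pendant '{"translation":[[0,0,-0.001],[0,0,0]],"rotation":[[0,0,0],[0,0,0]]}'>/dev/null;python3 ob.py
python3 -m pendant '{"translation":[[0,0,-0.001],[0,0,0]],"rotation":[[0,0,0],[0,0,0]]}'>/dev/null;python3 ob.py
```

```text
t 9.57 [574.61 -42.16 126.75] foot z 62.05 s 571.8880865561589 lat -69.97119172551307 F [ 0.09 -0.24 -0.45] T [ 0.06 -0.06 -0.07] toolx [-0.06  0.01]
t 9.82 [574.68 -42.16 126.58] foot z 61.88 s 571.9570135311459 lat -69.97175945411877 F [ 0.41 -0.89 -0.39] T [ 0.08  0.06 -0.01] toolx [ 0.21 -0.02]
t 10.07 [574.69 -42.17 126.49] foot z 61.79 s 571.9745801225397 lat -69.98278118536795 F [-0.08  0.16  4.28] T [ 0.07  0.4  -0.05] toolx [ 0.32 -0.06]
```

```bash

python3 -m pendant '{"translation":[[0,0,0.004],[0,0,0.0027],[0.01,0.0005,0],[0.0166,0.0008,0],[0.0166,0.0008,0],[0.0166,0.0008,0],[0.0166,0.0008,0],[0.01,0.0005,0],[0.0067,0.0003,0],[0,0,0],[0,0,0]],"rotation":[[0,0,0],[0,0,0],[0,0,0],[0,0,0],[0,0,0],[0,0,0],[0,0,0],[0,0,0],[0,0,0],[0,0,0],[0,0,0]]}'>/dev/null;python3 ob.py
python3 - <<'E'
from h import *
c=arm.capture("scene");cv2.imwrite("pics/s2.png",cv2.resize(c["color"][150:270,190:350],None,fx=5,fy=5,interpolation=cv2.INTER_CUBIC))
E
```

```text
t 11.45 [602.46 -40.84 128.18] foot z 63.48 s 599.7701697842137 lat -69.99508951992041 F [-0.32  0.7  -1.57] T [ 0.1  -0.07  0.05] toolx [-0.05 -0.01]
```

View pics/s2.png

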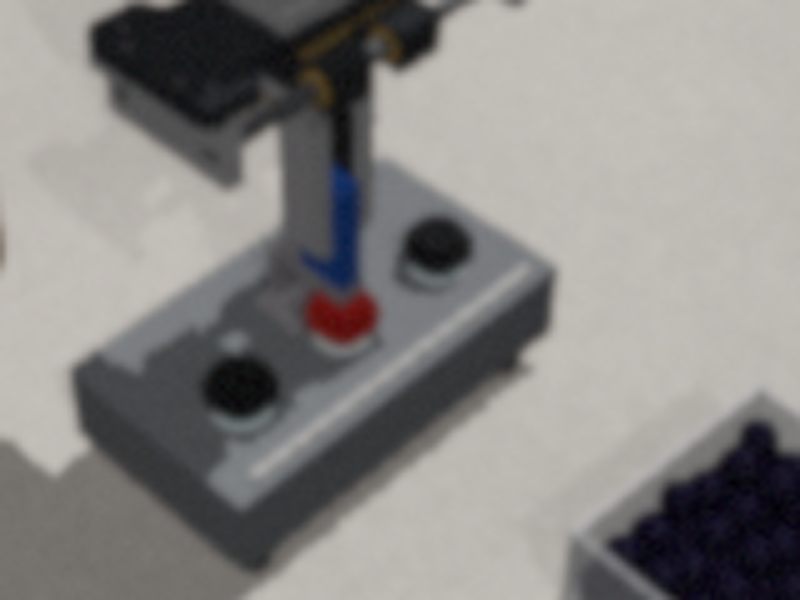

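The scene crop shows the handle coming in just behind the red cap at (343,315), with the fork under it near (275,300). The black caps haven't moved. Next I'll advance in short steps and watch the forces.

```bash

python3 -m pendant '{"translation":[[0.0067,0.0003,0],[0.0067,0.0003,0],[0,0,0]],"rotation":[[0,0,0],[0,0,0],[0,0,0]]}'>/dev/null;python3 ob.py
python3 -m pendant '{"translation":[[0.0067,0.0003,0],[0.0067,0.0003,0],[0,0,0]],"rotation":[[0,0,0],[0,0,0],[0,0,0]]}'>/dev/null;python3 ob.py
python3 -m pendant '{"translation":[[0.0033,0.0002,0],[0,0,0]],"rotation":[[0,0,0],[0,0,0]]}'>/dev/null;python3 ob.py
python3 -m pendant '{"translation":[[0.0033,0.0002,0],[0,0,0]],"rotation":[[0,0,0],[0,0,0]]}'>/dev/null;python3 ob.py
```

```text
t 11.88 [606.69 -40.63 128.13] foot z 63.43 s 604.004999557149 lat -69.99683537544212 F [ 0.11 -0.11 -1.4 ] T [ 0.05 -0.03 -0.01] toolx [-0.02 -0.01]
t 12.25 [610.71 -40.45 128.16] foot z 63.46 s 608.0312078581284 lat -70.01024201714011 F [ 0.33 -0.45 -1.04] T [-0.01  0.01  0.03] toolx [ 0.04 -0.02]
t 12.5 [611.62 -40.41 128.19] foot z 63.49 s 608.9418981131139 lat -70.01680220769529 F [ 0.65 -0.23 -1.39] T [ 0.06  0.01 -0.  ] toolx [ 0.04 -0.04]
t 12.75 [612.61 -40.34 128.21] foot z 63.51 s 609.937600297928 lat -69.99760625181327 F [ 1.12  0.55 -1.08] T [ 0.09 -0.03 -0.07] toolx [ 0.07 -0.02]
```

```bash

for i in 1; do python3 -m pendant '{"translation":[[0.0017,0.0001,0],[0,0,0]],"rotation":[[0,0,0],[0,0,0]]}'>/dev/null;python3 ob.py
python3 -m pendant '{"translation":[[0.0017,0.0001,0],[0,0,0]],"rotation":[[0,0,0],[0,0,0]]}'>/dev/null;python3 ob.py
python3 -m pendant '{"translation":[[0.0017,0.0001,0],[0,0,0]],"rotation":[[0,0,0],[0,0,0]]}'>/dev/null;python3 ob.py
python3 -m pendant '{"translation":[[0.0017,0.0001,0],[0,0,0]],"rotation":[[0,0,0],[0,0,0]]}'>/dev/null;python3 ob.py; done
```

```text
t 13.0 [613.11 -40.29 128.18] foot z 63.48 s 610.4345588290281 lat -69.9623571125477 F [ 0.35 -0.04 -1.25] T [ 0.03 -0.02  0.03] toolx [ 0.03 -0.01]
t 13.25 [613.62 -40.28 128.18] foot z 63.48 s 610.9492054410584 lat -69.97708446183202 F [ 0.27  0.25 -1.91] T [ 0.07 -0.    0.05] toolx [ 0.04 -0.02]
t 13.5 [614.13 -40.24 128.18] foot z 63.48 s 611.4563458481063 lat -69.96314924981036 F [ 0.4   0.6  -0.78] T [ 0.06 -0.06 -0.03] toolx [ 0.01 -0.04]
t 13.75 [614.63 -40.2  128.18] foot z 63.48 s 611.9559928820726 lat -69.94972910459539 F [ 0.07  0.74 -0.77] T [ 0.06 -0.   -0.  ] toolx [-0.01  0.03]
```

```bash

python3 -m pendant '{"translation":[[0.0017,0.0001,0],[0,0,0]],"rotation":[[0,0,0],[0,0,0]]}'>/dev/null;python3 ob.py
python3 -m pendant '{"translation":[[0.0017,0.0001,0],[0,0,0]],"rotation":[[0,0,0],[0,0,0]]}'>/dev/null;python3 ob.py
python3 -m pendant '{"translation":[[0.0017,0.0001,0],[0,0,0]],"rotation":[[0,0,0],[0,0,0]]}'>/dev/null;python3 ob.py
```

```text
t 14.0 [615.15 -40.17 128.18] foot z 63.48 s 612.4775960828293 lat -69.95005695190316 F [ 1.14 -0.05 -1.72] T [ 0.03 -0.    0.01] toolx [-0.01 -0.04]
t 14.25 [615.67 -40.14 128.2 ] foot z 63.5 s 613.0011196079735 lat -69.93811745753598 F [-0.13  0.3  -1.82] T [ 0.02  0.01 -0.  ] toolx [ 0.06 -0.01]
t 14.5 [616.16 -40.13 128.16] foot z 63.46 s 613.4923563881631 lat -69.9533201636683 F [-1.28 -0.34 -1.16] T [ 0.   -0.    0.01] toolx [-0.02 -0.  ]
```

```bash

python3 -m pendant '{"translation":[[0.0013,0.0001,0],[0,0,0]],"rotation":[[0,0,0],[0,0,0]]}'>/dev/null;python3 ob.py
python3 -m pendant '{"translation":[[0.0013,0.0001,0],[0,0,0]],"rotation":[[0,0,0],[0,0,0]]}'>/dev/null;python3 ob.py
```

```text
t 14.75 [616.56 -40.12 128.2 ] foot z 63.5 s 613.8868530376615 lat -69.96079836304163 F [ 1.    0.3  -1.73] T [-0.   -0.    0.01] toolx [ 0.08 -0.02]
t 15.0 [616.94 -40.05 128.18] foot z 63.48 s 614.2717258064682 lat -69.91621482985376 F [ 0.37 -0.51 -0.72] T [ 0.11 -0.05  0.03] toolx [-0.01  0.  ]
```

```bash

python3 -m pendant '{"translation":[[0.0013,0.0001,0],[0,0,0]],"rotation":[[0,0,0],[0,0,0]]}'>/dev/null;python3 ob.py
```

```text
t 15.25 [617.32 -40.04 128.18] foot z 63.48 s 614.6557216926685 lat -69.92004467621598 F [ 0.39  0.78 -1.3 ] T [0.08 0.05 0.02] toolx [-0.02 -0.  ]
```

```bash

python3 -m pendant '{"translation":[[0.0013,0.0001,0],[0,0,0]],"rotation":[[0,0,0],[0,0,0]]}'>/dev/null;python3 ob.py
python3 -m pendant '{"translation":[[0.0013,0.0001,0],[0,0,0]],"rotation":[[0,0,0],[0,0,0]]}'>/dev/null;python3 ob.py
```

```text
t 15.5 [617.57 -40.   128.11] foot z 63.41 s 614.9064078681569 lat -69.8933274736074 F [-1.68  0.57 -1.12] T [-0.01  0.3  -0.  ] toolx [-0.45  0.03]
t 15.75 [617.94 -40.   128.07] foot z 63.37 s 615.2726696029738 lat -69.90991840663489 F [-2.31 -1.71 -0.95] T [-0.01  0.58 -0.02] toolx [-0.53 -0.01]
```

```bash

python3 -m pendant '{"translation":[[0.0013,0.0001,0],[0,0,0]],"rotation":[[0,0,0],[0,0,0]]}'>/dev/null;python3 ob.py
```

```text
t 16.0 [618.33 -39.94 128.07] foot z 63.37 s 615.662270874052 lat -69.86837038935506 F [-3.95 -0.17 -0.01] T [-0.01  0.8  -0.04] toolx [-0.55  0.03]
```

```bash

python3 -m pendant '{"translation":[[-0.0017,-0.0001,0],[0,0,0],[0,0,0.002],[0,0,0.002],[0,0,0.002],[0,0,0.002],[0,0,0]],"rotation":[[0,0,0],[0,0,0],[0,0,0],[0,0,0],[0,0,0],[0,0,0],[0,0,0]]}'>/dev/null;python3 ob.py
```

```text
t 16.88 [617.99 -39.96 130.66] foot z 65.96 s 615.3277625677974 lat -69.87027116515608 F [-2.83 -0.58 -3.05] T [0.01 0.44 0.05] toolx [0.11 0.02]
```

```bash

python3 -m pendant '{"translation":[[0,0,0.002],[0,0,0.002],[0,0,0.002]],"rotation":[[0,0,0],[0,0,0],[0,0,0]]}'>/dev/null;python3 ob.py
```

```text
t 17.25 [617.87 -39.97 132.27] foot z 67.57 s 615.2083181480468 lat -69.87982432443638 F [-1.73 -0.07 -5.56] T [-0.    0.52 -0.05] toolx [-0.33  0.01]
```

```bash

python3 -m pendant '{"translation":[[0,0,0.002],[0,0,0.002]],"rotation":[[0,0,0],[0,0,0]]}'>/dev/null;python3 ob.py
```

```text
t 17.5 [617.74 -39.94 133.11] foot z 68.41 s 615.0802512864165 lat -69.84191815454199 F [-0.92 -0.41 -8.92] T [ 0.03  0.26 -0.02] toolx [-0.87  0.12]
```

```bash

python3 -m pendant '{"translation":[[0,0,0.002],[0,0,0.002]],"rotation":[[0,0,0],[0,0,0]]}'>/dev/null;python3 ob.py
```

```text
t 17.75 [618.03 -39.94 134.78] foot z 70.08 s 615.3642837419352 lat -69.85588449032475 F [-0.79 -0.43 -4.49] T [0.06 0.3  0.04] toolx [0.08 0.07]
```

```bash

python3 -m pendant '{"translation":[[0,0,0.002],[0,0,0.003],[0,0,0.003],[0,0,0.003],[0,0,0.003],[0,0,0.003],[0,0,0.003],[0,0,0.003]],"rotation":[[0,0,0],[0,0,0],[0,0,0],[0,0,0],[0,0,0],[0,0,0],[0,0,0],[0,0,0]]}'>/dev/null;python3 ob.py
python3 -m pendant '{"translation":[[0,0,0.006],[0,0,0.01],[0,0,0.012],[0,0,0.014],[0,0,0.014],[0,0,0.012],[0,0,0.006],[0,0,0],[0,0,0],[0,0,0]],"rotation":[[0,0,0],[0,0,0],[0,0,0],[0,0,0],[0,0,0],[0,0,0],[0,0,0],[0,0,0],[0,0,0],[0,0,0]]}'>/dev/null;python3 ob.py
python3 - <<'E'
from h import *
c=arm.capture("scene");cv2.imwrite("pics/s3.png",cv2.resize(c["color"][130:250,190:350],None,fx=5,fy=5,interpolation=cv2.INTER_CUBIC))
E
```

```text
t 18.75 [617.99 -39.98 141.74] foot z 77.04 s 615.3270735005823 lat -69.89665464162056 F [-0.49 -0.44 -1.7 ] T [ 0.04 -0.03  0.04] toolx [0.04 0.01]
t 20.0 [617.91 -39.97 163.72] foot z 99.02 s 615.247420681044 lat -69.875327402888 F [-0.37 -0.44 -0.57] T [0.07 0.03 0.06] toolx [-0.27  0.01]
```

View pics/s3.png

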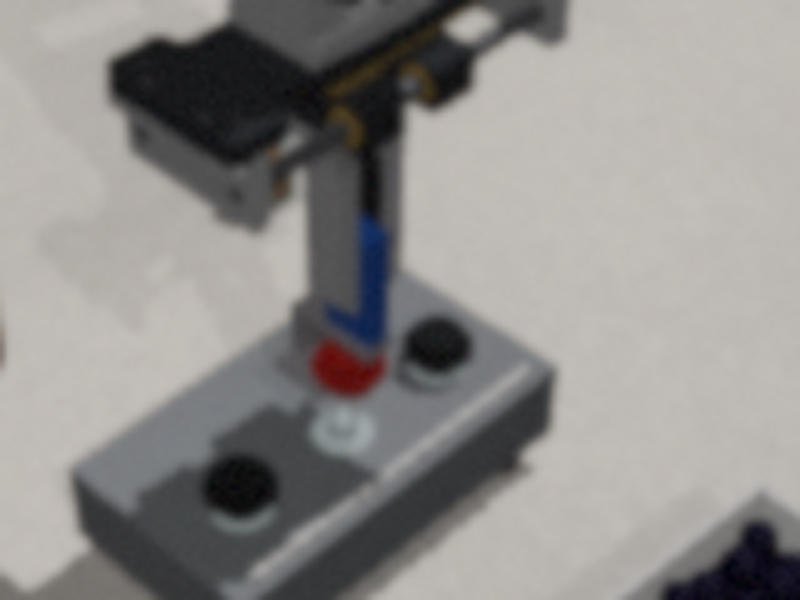

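The crop shows the red cap at (348,368) sitting level on the fork, with the bare glass neck below at (343,430). The black caps are in place. Now I'll carry it to the tray.

```bash

python3 -m pendant '{"translation":[[0,0,0.015],[0,0,0.02],[0,0,0.015],[-0.003,-0.01,0],[-0.008,-0.03,0],[-0.014,-0.05,0],[-0.018,-0.06,0],[-0.02,-0.07,0],[-0.02,-0.07,0],[-0.02,-0.07,0],[-0.02,-0.07,0],[-0.02,-0.07,0]],"rotation":[[0,0,0],[0,0,0],[0,0,0],[0,0,0],[0,0,0],[0,0,0],[0,0,0],[0,0,0],[0,0,0],[0,0,0],[0,0,0],[0,0,0]]}'>/dev/null
python3 -m pendant '{"translation":[[-0.02,-0.07,0],[-0.02,-0.07,0],[-0.018,-0.07,0],[-0.016,-0.065,0],[-0.012,-0.06,0],[-0.008,-0.045,0],[-0.005,-0.025,0],[-0.002,-0.01,0],[0,0,0],[0,0,0]],"rotation":[[0,0,0],[0,0,0],[0,0,0],[0,0,0],[0,0,0],[0,0,0],[0,0,0],[0,0,0],[0,0,0],[0,0,0]]}'>/dev/null
python3 ob.py
python3 - <<'E'
from h import *
c=arm.capture("scene");cv2.imwrite("pics/s4.png",cv2.resize(c["color"][180:340,60:260],None,fx=4,fy=4,interpolation=cv2.INTER_CUBIC))
E
```

```text
t 22.8 [ 544.92 -314.08  178.95] foot z 114.25 s 529.0525019850962 lat -340.12492842929356 F [ 0.2  -0.9  -0.69] T [0.03 0.01 0.04] toolx [ 0.05 -0.  ]
```

View pics/s4.png

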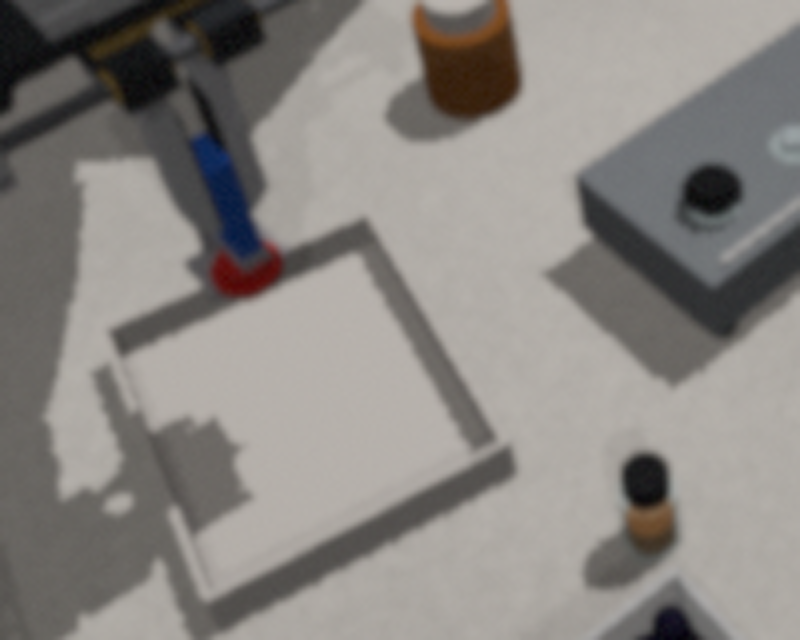

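The cap still rides on the fork over the tray area, at (248,268). Now lowering.

```bash

python3 -m pendant '{"translation":[[0,0,-0.015],[0,0,-0.03],[0,0,-0.045],[0,0,-0.05],[0,0,-0.05],[0,0,-0.05],[0,0,-0.04],[0,0,-0.03],[0,0,-0.02],[0,0,-0.008],[0,0,0],[0,0,0]],"rotation":[[0,0,0],[0,0,0],[0,0,0],[0,0,0],[0,0,0],[0,0,0],[0,0,0],[0,0,0],[0,0,0],[0,0,0],[0,0,0],[0,0,0]]}'>/dev/null;python3 ob.py
python3 -m pendant '{"translation":[[0,0,-0.004],[0,0,-0.004],[0,0,-0.004],[0,0,-0.004],[0,0,-0.002],[0,0,0]],"rotation":[[0,0,0],[0,0,0],[0,0,0],[0,0,0],[0,0,0],[0,0,0]]}'>/dev/null;python3 ob.py
```

```text
t 24.35 [ 544.92 -314.56   77.86] foot z 13.16 s 529.0240791893274 lat -340.60769200869504 F [ 0.17  0.65 -2.  ] T [ 0.   -0.03 -0.01] toolx [ 0.49 -0.32]
t 25.1 [ 544.77 -314.45   72.03] foot z 7.33 s 528.8868558755302 lat -340.489827783903 F [-0.57 -0.59 -1.68] T [0.03 0.01 0.01] toolx [-0.04  0.03]
```

```bash

python3 -m pendant '{"translation":[[0,0,-0.003],[0,0,-0.003],[0,0,-0.002],[0,0,0]],"rotation":[[0,0,0],[0,0,0],[0,0,0],[0,0,0]]}'>/dev/null;python3 ob.py
python3 -m pendant '{"translation":[[0,0,-0.0017],[0,0,0]],"rotation":[[0,0,0],[0,0,0]]}'>/dev/null;python3 ob.py
python3 -m pendant '{"translation":[[0,0,-0.0017],[0,0,0]],"rotation":[[0,0,0],[0,0,0]]}'>/dev/null;python3 ob.py
```

```text
t 25.6 [ 544.74 -314.45   69.62] foot z 4.92 s 528.8589789338788 lat -340.48923013694497 F [ 0.34 -0.22 -0.69] T [0.06 0.02 0.  ] toolx [-0.09  0.08]
t 25.85 [ 544.73 -314.48   69.12] foot z 4.42 s 528.8429529289823 lat -340.51857606239525 F [ 0.52 -0.28 -1.32] T [ 0.02 -0.   -0.  ] toolx [-0.07  0.05]
t 26.1 [ 544.78 -314.45   68.67] foot z 3.97 s 528.8957712845083 lat -340.4952567997634 F [-1.66  0.08 -1.37] T [ 0.04  0.03 -0.02] toolx [ 0.   -0.01]
```

```bash

python3 -m pendant '{"translation":[[0,0,-0.001],[0,0,0]],"rotation":[[0,0,0],[0,0,0]]}'>/dev/null;python3 ob.py
python3 -m pendant '{"translation":[[0,0,-0.001],[0,0,0]],"rotation":[[0,0,0],[0,0,0]]}'>/dev/null;python3 ob.py
```

```text
t 26.35 [ 544.8  -314.5    68.62] foot z 3.92 s 528.9144536383917 lat -340.54259073764194 F [-0.96  0.27  2.06] T [0.2  0.29 0.02] toolx [ 0.15 -0.12]
t 26.6 [ 544.86 -314.52   68.6 ] foot z 3.9 s 528.9706804341154 lat -340.56895131396107 F [-2.38  2.16  6.41] T [ 0.42  0.57 -0.01] toolx [ 0.3  -0.24]
```

```bash

python3 -m pendant '{"translation":[[0,0,0.0013],[0,0,0]],"rotation":[[0,0,0],[0,0,0]]}'>/dev/null
python3 -m pendant '{"translation":[[0,0,0],[0,0,0],[0,0,0],[0,0,0],[0,0,0],[0,0,0]],"rotation":[[0,0,0],[0,0,0],[0,0,0],[0,0,0],[0,0,0],[0,0,0]]}' 0
python3 -m pendant '{"translation":[[0,0,0.02],[0,0,0.06],[0,0,0.1],[0,0,0.1],[0,0,0.1],[0,0,0.06],[0,0,0.02],[0,0,0]],"rotation":[[0,0,0],[0,0,0],[0,0,0],[0,0,0],[0,0,0],[0,0,0],[0,0,0],[0,0,0]]}'
python3 - <<'E'
from h import *
np.set_printoptions(precision=1,suppress=True)
c=arm.capture("scene");cv2.imwrite("pics/s5.png",cv2.resize(c["color"][180:340,60:260],None,fx=4,fy=4,interpolation=cv2.INTER_CUBIC))
w=cloud(c);im=c["color"].astype(int)
for nm,m in(("red",im[...,2]>2*im[...,1]+30),("blue",im[...,0]>1.6*im[...,2]+15)):
    p=w[m&(w[...,1]<-200)&(w[...,0]<700)&(w[...,2]<130)];print(nm,len(p),np.median(p,0),p.min(0),p.max(0))
E
```

```text
t: 27.6
tcp_pos: [544.8, -314.5, 68.5]
orientation: [0.707, -0.017, 0.707, 0.017]
wrist_force: [-0.4, -0.1, -0.4]
grip_width: 47.1
t: 28.6
tcp_pos: [544.7, -314.4, 206.1]
orientation: [0.707, -0.017, 0.707, 0.017]
wrist_force: [-0.8, 0.2, 0.4]
grip_width: 46.8
red 36 [ 547.8 -324.9   19.3] [ 537.4 -329.1   15.9] [ 556.8 -302.8   26.1]
blue 162 [ 557.8 -317.3   77.9] [ 535.8 -321.6   39.5] [ 560.8 -310.8   91.8]
```

View pics/s5.png

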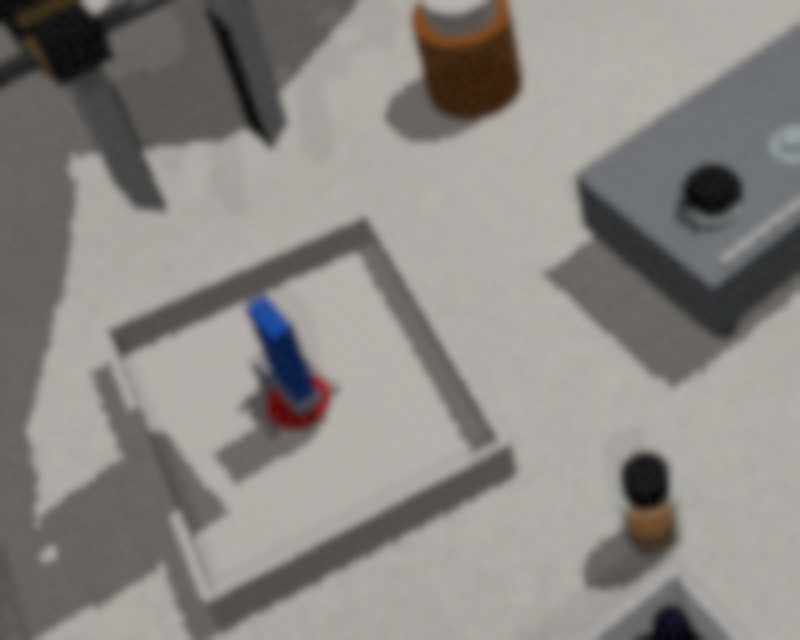

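The puller stands upright in the tray at (290,360) with the red cap on its fork at (298,402), and the gripper is clear of it.

```bash
python3 -c "
from rig import arm
print(arm.hand_in())"
```

```text
the job is handed in; nothing more can be done
None
```

The puller, with the red cap on its fork, is standing upright in the white wash tray. I handed the job in with the gripper clear, at about 29 s of the 64 s allowed; no verdict was reported.

- **Approach:** I gripped the puller by its blue handle and felt for the deck at about z = 61.9 mm (about 6 N contact). I then slid the fork in until the collar pushed back with about 4 N, and eased off slightly.
- **Pull:** A steady pull of about 5 mm/s popped the cap off. The highest pull I read was about 8 N, but I only read the force between moves, so the true peak may have been higher.
- **Set-down:** I carried the cap level on the fork to the tray, felt for the floor (about 7 N), let go and raised the arm.

**Last checks:** The final picture shows the puller upright near the tray's centre with the cap on its fork. The black cap, vial and bottle in that picture look undisturbed. I did not look again at the other black cap after the pull, or at the two vials outside the picture. I did not measure the puller's lean after release; it only looks upright.

**Disagreement:** The wrist camera read about 1.7 mm to the side compared with the arm's own position. I used its readings only relative to the puller, and the fork met no noticeable side force going in.

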